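# Isolate the soldering hearth and tuck the heat-shield strip under its lapped sheet

## Robot

A 6-joint arm with a two-finger parallel gripper is mounted at the origin on the work surface. World frame = base frame: x ahead of the robot, y to its left, z up, the work surface at z = 0. Lengths are in m, angles in degrees, forces in N, time in s.
With the tool pointing down it reaches from about 0.3 to 0.75 m from the base axis. Payload 8.5 kg.
Tool frame: the origin (TCP) lies at the very end of the fingers, on their centre line; the grasp point (between the pads) lies 19 mm behind it; z points along the fingers, y is the line along which they close (so a half turn about z gives the same grasp; the last joint's range is limited). The gripper opens to 85 mm and grips with 20 to 120 N. Pads are 22 mm wide; open, the fingers measure 114 mm over their backs; the gripper's body (76 mm by 85 mm) begins 54 mm behind the grasp point. The pads swing forward as they close: fully open they stand 13 mm farther back than shut.
Start: joints at [64.727, 21.807, 74.336, -0, 83.858, -12.336], TCP at [0.123, 0.536, 0.231] pointing down, gripper open.
Joint ranges: [-178.18, 178.18], [-50.72, 133.34], [12.68, 142.11], [-81.47, 261.47], [9.98, 163.14], [-165.26, 165.26]. Speed limits (degrees/s): [136.94, 136.94, 180, 180, 180, 180].

## Interface

Orientations are given as a 3x3 rotation matrix whose columns are the frame's x, y, z axes.
In Python, from plant import * gives the robot as it stands.
- The arm moves only by the tool send_rows, never from a script. Its argument "series" is a list of rows, each an object of numbers: "ax", "ay", "az": the turn, a rotation vector about the tool's x, y, z normalised to -1 to 1, where 1 is 360 degrees; "x", "y", "z": the shift along the tool's x, y, z normalised to -1 to 1, where 1 is 0.15 m; "claw": the opening, from -1 (shut) to 1 (fully open). A call has 1 to 8 rows; each row shifts and turns the commanded pose from where the row before left it, along the tool's axes as they then stand; what a row does not reach is not made up. A row lasts 1/10 s, in which the tool goes at most 50 mm and 8.59 degrees, less where a joint would pass 70% of its speed; a pose out of reach is approached as far as the arm can. A call with a number of a shift or a turn outside -1 to 1 is refused whole. A call with a gripper value outside its range is refused whole. The fingers move at their own pace and stop on an object; "squeeze" is the grip in N (left out, the last holds). Time passes only in rows, so rows that do not move let the fingers close. It gives the time, the measured TCP pose, the force, the opening and the grip force at its end, in the units of the state.
- sense(): the state, without advancing time (a new reading comes with each control period).
- grab_frame(name): name is "scene" or "side" or "wrist"; returns the picture (480x640x3 uint8, red, green, blue); there is no depth.
- camera_model(name): a dict with "intrinsics" (3x3 intrinsics, pixels), "dist" ([k1, k2, p1, p2, k3] as OpenCV has them; the pictures are not rectified), "position" and "attitude" of the camera in the world. Camera axes: x right, y down, z forward; pixel columns grow to the right and rows downward; lengths in m; the calibration is good to about 2 mm. A picture is of the moment at which its call begins: read the wrist's pose just before it. camera_model takes no time and is no camera call; for the wrist camera it gives the pose at the moment of the call.
- hand_in(): hands the job in; it is judged then, once.
The state is a dict: "clock": time; "q": joint angles; "joint_velocities": joint speeds; "joint_torque": joint torques, N m; "ee_pos": TCP position; "orientation": TCP orientation; "ft_force": force on the tool from outside, world axes, zero at the start; "wrist_torque": the same for the moment, N m; "grip_width": finger opening in m; "grasp_force": force on a finger pad.
Only numpy, scipy, OpenCV 4.12 (cv2) and the standard library are available. Lean on these libraries where they do the work, as an engineer would, in place of code of your own. Each camera call takes 0.05 s, during which the arm holds its last target. There are 200 camera calls.

## Task

Before touching the loose heat-shield strip, throw the handle of the bench isolator fully over to off (away from the robot), so that the soldering hearth is dead. Then take the strip by its upstand, lay it on the pale hearth board and slide its plain edge about 30 mm in under the lapped steel sheet, centred and square to it and without lifting that sheet. Finish while still holding the strip by its upstand, pressing it down flat so that the sprung board gives a few millimetres under it; do not let go, and leave the other things on the bench where they are.

Things in the scene. Friction and masses are not known exactly. Their poses are not given: they have to be found in the camera images.
- strip: Loose heat-shield strip of bare sheet metal, 0.2 kg: flat base 80 mm (x) by 110 mm (y), 3 mm thick, with a folded upstand 10 mm thick along its whole -x edge, top 40 mm above the underside. Origin: centre of the base's underside; z up. The +x edge is the plain edge that goes under the sheet. Starts flat on the bench, left or right of the hearth.
- strip_edge (a point): Middle of the strip's plain edge, on its underside: 40 mm along +x from the strip's origin.
- strip_grip (a point): Point to grip, in the middle of the upstand: 35 mm along -x from the strip's origin and 34 mm above its underside. The fingers close along the strip's x over 10 mm of thickness.
- hearth: Soldering hearth, fixed: a dark steel frame 280 mm (x) by 260 mm (y), 25 mm tall, with a pale sprung board 150 mm wide let in flush and centred. Origin: centre of its underside, on the bench. Its -x side faces the robot: the 110 mm on that side of the lapped sheet is open. At its +x end stand a fire brick 55 mm tall and a small crucible.
- bed (a joint): How far the pale sprung board has been pressed down below flush, m. 0: flush with the frame; stop at 0.008. It starts to give at 4 N (the strip alone does not move it) and then takes 2.5 N for each mm; it stays level.
- lap_mouth (a point): Point on the frame of the hearth at the level of the unpressed board's top (25 mm above the bench) directly below the middle of the lapped sheet's free edge, 30 mm along -x from the hearth's origin. Axes as the hearth's: +x points in under the sheet, z up.
- lap_edge (a point): Middle of the lapped sheet's free edge, on its underside, 6 mm above the board when lying down. Steel, 2.5 mm thick, 170 mm wide (hearth's y), 100 mm long, 0.3 kg; rises 8 mm from free edge to hinge. Under it, from 30 mm behind the edge, 5 mm tall rails leave a centred channel 154 mm wide; nothing stops the strip in the first 90 mm.
- lap (a joint): Hinge of the lapped sheet along its far (+x) side, rad. 0: lying down, on its stop (the gap to the board is then 6 mm at the free edge); grows as the free edge is lifted, 0.1 rad being 10 mm. It falls back by its own weight.
- isolator: Bench isolator, fixed: a grey box 90 by 66 mm, 32 mm tall, on a black base plate 110 mm (x) by 90 mm (y), with a hinged handle on top. Origin: centre of the underside, on the bench. It stands on the other side of the hearth from the strip, its -x side roughly towards the robot.
- switch_bar (a point): Middle of the black cross-bar of the isolator's handle, 14 mm thick, 62 mm long along the isolator's y. It is 70 mm from the handle's pivot, which is 42 mm above the bench over the isolator's origin: the bar is 103 mm up and 34 mm to -x of the pivot when on, 112 mm up at mid-swing, 34 mm to +x when off.
- switch (a joint): Isolator handle, rad. 0: on, leaning 0.5 rad to the isolator's -x. 1.0: off, leaning 0.5 rad to +x. Stiff in friction: it stays wherever it is left; stops at 0 and 1.0; a push of about 2 N on the bar moves it.
- jar: White screw jar 54 mm across, 65 mm tall. Bystander, to be left alone. Origin: centre of its underside.
- dish: White ceramic dish 72 mm across, 26 mm tall. Bystander, to be left alone. Origin: centre of its underside.
- crucible: White crucible 40 mm across, 30 mm tall, standing on the +x end of the hearth board. Bystander, to be left alone. Origin: centre of its underside.
- hammer: Hammer 220 mm long, lying on the bench. Bystander, to be left alone. Origin: centre of its underside.
- driver: Screwdriver 170 mm long, lying on the bench. Bystander, to be left alone. Origin: centre of its underside.
- mandrel: Tapered steel ring mandrel 200 mm long, 26 mm thick, lying on the bench. Bystander, to be left alone. Origin: centre of its underside.
- tweezer_stand: Steel block 55 mm square with a short post and crossed tweezers, 61 mm tall. Bystander, to be left alone. Origin: centre of its underside.
Not all that is in view belongs to the job. Of the things shaped like the strip, the metal one is meant. Leave any purple look-alike of the isolator alone.

How it is judged (in metres and radians):
On the way, in this order (a step that is already met when the one before it is completed fails the run):
1. the isolator handle is thrown over to off while the strip still lies where it started (value of joint switch above 0.88 rad and distance of strip from where it was at the start of the episode below 0.015 m), for 0.2 s.
2. the strip's plain edge is at least 20 mm in under the lapped sheet, which lies down (x of strip_edge in the frame of lap_mouth above 0.02 m and y of strip_edge in the frame of lap_mouth between -0.016 and 0.016 m and z of strip_edge in the frame of lap_mouth below 0.004 m and angle between the x axis of strip and the x axis of lap_mouth, either way round below 0.12 rad and value of joint lap below 0.04 rad), for 0.2 s.
At the end, for the whole second after the job is handed in: Isolator off (above 0.88 rad); strip edge over 20 mm in under the sheet, on the board, within 16 mm of centre, square within 0.12 rad, flat within 0.06 rad, at rest; sheet down (below 0.04 rad); fingers holding the strip, which presses the board down over 1.5 mm with over 5 N (all of step 2 and value of joint switch above 0.88 rad and angle between strip's own z axis and vertical below 0.06 rad and value of joint bed above 0.0015 m and contact force between strip and hearth above 5 N and contact force between the fingers and strip above 1 N and linear speed of strip below 0.02 m/s); the arm keeps its last pose, push and grip.
It fails at once if the lapped sheet is lifted by more than about 8 mm at its edge (value of joint lap above 0.08 rad).
It fails at once if one of the other things on the bench is moved more than 30 mm (distance of any of jar, dish, crucible, hammer, driver, mandrel, tweezer_stand from where it was at the start of the episode above 0.03 m).
It also fails if it takes over 58 s, if anything falls off the work surface, if the arm or the gripper's body presses on something with over 40 N, if the wrist force passes 120 N, or if a joint passes its speed limit or range.

## Working session

There is one attempt and no reset: what is moved stays moved. The work goes in short steps, Python scripts to look and compute and a tool call to move; the robot and the scene stay as the last step left them, time stands still between calls to the robot, and variables do not carry over. Pictures are saved under pics/ and viewed, at most 10 in all, crops included, and the job is handed in when it is done.

Besides the shell and the picture viewer there is one more tool, called after "Call:" in YAML: its name, and indented under it one key for each argument. send_rows: Moves the arm, as the interface text tells. Its arguments: {"type":"object","properties":{"series":{"type":"array"},"squeeze":{"type":"number"}},"required":["series"]}

```bash
mkdir -p pics; ls
cat > h.py <<'E'
from plant import *
import numpy as np, cv2
def ray(name_or_cm,uv):
    c=camera_model(name_or_cm) if isinstance(name_or_cm,str) else name_or_cm
    K=np.array(c["intrinsics"],float);d=np.array(c["dist"],float)
    p=cv2.undistortPoints(np.array(uv,float).reshape(-1,1,2),K,d).reshape(-1,2)
    R=np.array(c["attitude"],float)
    return np.array(c["position"],float),np.c_[p,np.ones(len(p))]@R.T
def onplane(c,uv,z):
    o,d=ray(c,uv); return o+d*((z-o[2])/d[:,2])[:,None]
def proj(c,P):
    c=camera_model(c) if isinstance(c,str) else c
    R=np.array(c["attitude"],float);t=-R.T@np.array(c["position"],float)
    return cv2.projectPoints(np.array(P,float).reshape(-1,1,3),cv2.Rodrigues(R.T)[0],t,np.array(c["intrinsics"],float),np.array(c["dist"],float))[0].reshape(-1,2)
E
python3 - <<'E'
from h import *
np.set_printoptions(precision=4,suppress=True)
s=sense();print(s)
for n in("scene","side","wrist"):
    c=camera_model(n);print(n,c);cv2.imwrite(f"pics/{n}0.png",grab_frame(n)[:,:,::-1])
E
```

```text
pics
{'clock': 0.0, 'q': array([ 64.7264,  21.8415,  74.3828,  -0.0016,  83.8575, -12.3355]), 'joint_velocities': array([ 0.0067, -0.0129, -0.0776,  0.0945,  0.0135, -0.0215]), 'joint_torque': array([  0.0002, -44.8457, -23.1282,  -0.0002,   0.0048,  -0.    ]), 'ee_pos': array([0.123 , 0.5358, 0.2307]), 'orientation': array([[-0.9746,  0.2239, -0.0006],
       [ 0.2239,  0.9746, -0.0013],
       [ 0.0003, -0.0014, -1.    ]]), 'ft_force': array([ 0.7366, -0.1967,  0.7212]), 'wrist_torque': array([ 0.0463,  0.0066, -0.0392]), 'grasp_force': 0.0, 'grip_width': 0.08534060497398106}
scene {'intrinsics': array([[477.6832,   0.    , 322.5571],
       [  0.    , 477.6832, 236.2699],
       [  0.    ,   0.    ,   1.    ]]), 'dist': array([-0.0151,  0.    ,  0.    ,  0.    ,  0.    ]), 'position': array([1.3935, 0.3309, 0.9596]), 'attitude': array([[-0.3405,  0.6653, -0.6644],
       [ 0.9402,  0.232 , -0.2495],
       [-0.0119, -0.7096, -0.7045]])}
side {'intrinsics': array([[467.2875,   0.    , 324.6173],
       [  0.    , 467.2875, 238.3991],
       [  0.    ,   0.    ,   1.    ]]), 'dist': array([0.0201, 0.    , 0.    , 0.    , 0.    ]), 'position': array([ 0.3703, -0.8161,  1.1569]), 'attitude': array([[ 0.98  , -0.1445,  0.1367],
       [-0.1981, -0.7717,  0.6043],
       [ 0.0182, -0.6193, -0.785 ]])}
wrist {'intrinsics': array([[413.604 ,   0.    , 324.2799],
       [  0.    , 413.604 , 230.5032],
       [  0.    ,   0.    ,   1.    ]]), 'dist': array([-0.0565,  0.    ,  0.    ,  0.    ,  0.    ]), 'position': array([0.0498, 0.5522, 0.373 ]), 'attitude': array([[ 0.2238,  0.932 ,  0.2852],
       [ 0.9746, -0.2139, -0.0657],
       [-0.0003,  0.2927, -0.9562]])}
```

View pics/scene0.png

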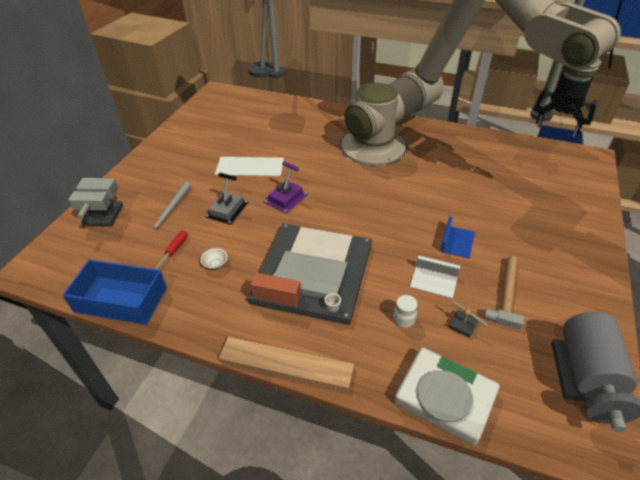

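View pics/side0.png

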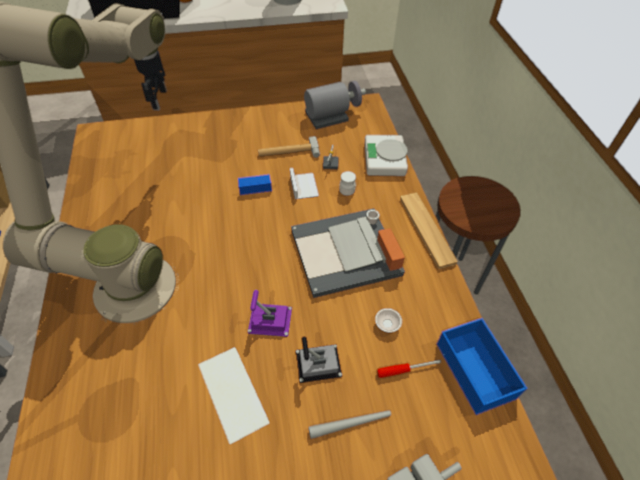

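The scene view shows the hearth at about (312,272), the strip at (436,275), the grey isolator at (227,205) and the purple decoy at (287,195). In the side view they are at (347,252), (305,185), (318,362) and (270,320). Next I'll look at crops.

Run:
```python
import cv2
a=cv2.imread("pics/side0.png")[160:400,230:430];cv2.imwrite("pics/c1.png",cv2.resize(a,None,fx=2.5,fy=2.5,interpolation=2))
a=cv2.imread("pics/scene0.png")[150:330,195:475];cv2.imwrite("pics/c2.png",cv2.resize(a,None,fx=2.8,fy=2.8,interpolation=2))
```

```text
(no output)
```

View pics/c1.png

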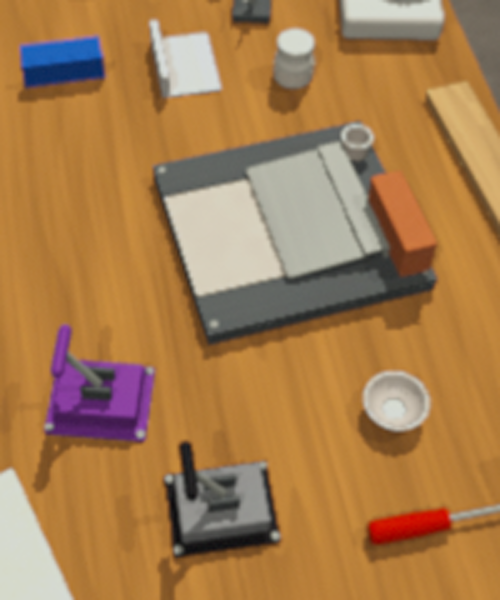

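View pics/c2.png

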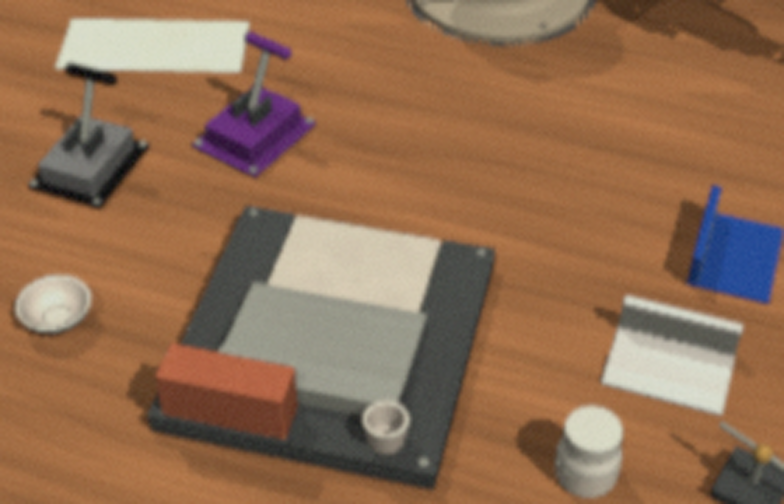

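The side crop shows the hearth corners at (157,168) and (432,280), the sheet's free edge at (247,168)–(287,277), the bar at (185,447)–(192,495) and the strip at (152..220, 22..95). In the scene crop the hearth corners are (248,208), (494,250), (436,473) and (150,418), the strip's plain edge runs (603,385)–(724,410), and the bar runs (70,70)–(113,80). I'll turn these into world points.

Run:
```python
from h import *
np.set_printoptions(precision=4,suppress=True)
S=lambda L:[(230+(x+.5)/2.5-.5,160+(y+.5)/2.5-.5) for x,y in L]
C=lambda L:[(195+(x+.5)/2.8-.5,150+(y+.5)/2.8-.5) for x,y in L]
def show(t,P):
    d=[round(float(np.linalg.norm(P[i+1]-P[i])),4) for i in range(len(P)-1)]
    print(t,P[:,:2].tolist().__repr__() if 0 else P[:,:2].round(4).tolist(),"len",d,"ctr",P[:,:2].mean(0),"ang",np.degrees(np.arctan2(*(P[1]-P[0])[[1,0]])).round(1))
sd,sc=camera_model("side"),camera_model("scene")
show("hearth scene",onplane(sc,C([(248,208),(494,250),(436,473),(150,418)]),.025))
show("hearth side",onplane(sd,S([(157,168),(210,331),(434,283),(360,124)]),.025))
show("board near scene",onplane(sc,C([(295,215),(441,240)]),.025))
show("board near side",onplane(sd,S([(165,193),(197,296)]),.025))
show("sheet scene",onplane(sc,C([(254,284),(427,318)]),.033))
show("sheet side",onplane(sd,S([(247,168),(287,277)]),.033))
show("strip plain scene",onplane(sc,C([(603,385),(724,410)]),.002))
show("strip plain side",onplane(sd,S([(210,33),(220,90)]),.003))
show("upst top scene",onplane(sc,C([(625,297),(742,322)]),.04))
show("upst top side",onplane(sd,S([(153,22),(164,95)]),.04))
show("bar scene",onplane(sc,C([(68,70),(116,80)]),.103))
show("bar side",onplane(sd,S([(186,444),(192,496)]),.106))
show("plate scene",onplane(sc,C([(30,185),(98,203),(147,147)]),.004))
show("plate side",onplane(sd,S([(165,478),(265,465),(279,540),(177,553)]),.004))
```

```text
hearth scene [[0.5021, -0.1231], [0.4778, 0.1299], [0.7502, 0.1562], [0.778, -0.0982]] len [0.2542, 0.2737, 0.2559] ctr [0.627  0.0162] ang 95.5
hearth side [[0.4774, 0.119], [0.4988, -0.1286], [0.7682, -0.1131], [0.7483, 0.144]] len [0.2485, 0.2699, 0.2579] ctr [0.6232 0.0053] ang -85.1
board near scene [[0.4959, -0.0739], [0.4816, 0.0765]] len [0.1511] ctr [0.4888 0.0013] ang 95.4
board near side [[0.4808, 0.0775], [0.4927, -0.0794]] len [0.1573] ctr [ 0.4868 -0.0009] ang -85.7
sheet scene [[0.6052, -0.0719], [0.5922, 0.0972]] len [0.1696] ctr [0.5987 0.0126] ang 94.4
sheet side [[0.5871, 0.0917], [0.5993, -0.0781]] len [0.1703] ctr [0.5932 0.0068] ang -85.9
strip plain scene [[0.5907, 0.2667], [0.5831, 0.3756]] len [0.1092] ctr [0.5869 0.3211] ang 94.0
strip plain side [[0.5918, 0.3682], [0.5848, 0.2572]] len [0.1113] ctr [0.5883 0.3127] ang -93.6
upst top scene [[0.512, 0.2656], [0.5076, 0.3732]] len [0.1078] ctr [0.5098 0.3194] ang 92.4
upst top side [[0.5114, 0.3656], [0.5043, 0.2272]] len [0.1386] ctr [0.5079 0.2964] ang -93.0
bar scene [[0.4441, -0.3478], [0.4429, -0.292]] len [0.0558] ctr [ 0.4435 -0.3199] ang 91.2
bar side [[0.4427, -0.3005], [0.4391, -0.3547]] len [0.0543] ctr [ 0.4409 -0.3276] ang -93.8
plate scene [[0.5256, -0.3673], [0.5268, -0.2853], [0.4287, -0.2767]] len [0.082, 0.0985] ctr [ 0.4937 -0.3098] ang 89.2
plate side [[0.4213, -0.2847], [0.528, -0.2903], [0.5246, -0.3735], [0.4203, -0.367]] len [0.1069, 0.0832, 0.1045] ctr [ 0.4736 -0.3289] ang -3.0
```

Checks: the hearth is about 255×274 mm with yaw about +5°, and the sheet is 170 mm wide. The isolator is near (0.474,-0.326) and its bar near (0.442,-0.324,0.103), 34 mm to -x as expected. I'll turn the tool so the fingers close along world x, then go to the isolator with the fingers shut.

Call:
send_rows:
  series:
    - {"az": 0.0236,"claw": -1}
    - {"az": 0.0236,"claw": -1}
    - {"az": 0.0236,"claw": -1}
    - {"az": 0.0236,"claw": -1}
    - {"az": 0.0236,"claw": -1}
    - {"az": 0.0236,"claw": -1}
    - {"az": 0.0236,"claw": -1}
    - {"az": 0.0236,"claw": -1}

```text
schema error: expected keys ax, ay, az, x, y, z, claw
```

Call:
send_rows:
  series:
    - {"az": 0.0236,"claw": -1}
    - {"y": 0.28,"claw": -1}
    - {"y": 0.28,"claw": -1}
    - {"y": 0.28,"claw": -1}
    - {"y": 0.28,"claw": -1}
    - {"y": 0.28,"x": -0.1,"claw": -1}
    - {"x": -0.28,"claw": -1}
    - {"x": -0.28,"claw": -1}

```text
schema error: expected keys ax, ay, az, x, y, z, claw
```

All keys are required in every row.

Call:
send_rows:
  series:
    - {"ax": 0,"ay": 0,"az": 0.0236,"x": 0,"y": 0,"z": 0,"claw": -1}
    - {"ax": 0,"ay": 0,"az": 0.0236,"x": 0,"y": 0,"z": 0,"claw": -1}
    - {"ax": 0,"ay": 0,"az": 0.0236,"x": 0,"y": 0,"z": 0,"claw": -1}
    - {"ax": 0,"ay": 0,"az": 0.0236,"x": 0,"y": 0,"z": 0,"claw": -1}
    - {"ax": 0,"ay": 0,"az": 0.0236,"x": 0,"y": 0,"z": 0,"claw": -1}
    - {"ax": 0,"ay": 0,"az": 0.0236,"x": 0,"y": 0,"z": 0,"claw": -1}
    - {"ax": 0,"ay": 0,"az": 0.0236,"x": 0,"y": 0,"z": 0,"claw": -1}
    - {"ax": 0,"ay": 0,"az": 0.0236,"x": 0,"y": 0,"z": 0,"claw": -1}

```text
clock: 0.95
ee_pos: [0.1231, 0.5359, 0.2311]
orientation: [[-0.152, 0.988, -0.0], [0.988, 0.152, -0.001], [-0.001, -0.0, -1.0]]
ft_force: [0.4, 0.1, -0.7]
grip_width: -0.0001
grasp_force: 0.0
```

Call:
send_rows:
  series:
    - {"ax": 0,"ay": 0,"az": 0.0236,"x": 0,"y": 0,"z": 0,"claw": -1}
    - {"ax": 0,"ay": 0,"az": 0,"x": 0,"y": 0.28,"z": 0,"claw": -1}
    - {"ax": 0,"ay": 0,"az": 0,"x": 0,"y": 0.28,"z": 0,"claw": -1}
    - {"ax": 0,"ay": 0,"az": 0,"x": 0,"y": 0.28,"z": 0,"claw": -1}
    - {"ax": 0,"ay": 0,"az": 0,"x": 0,"y": 0.28,"z": 0,"claw": -1}
    - {"ax": 0,"ay": 0,"az": 0,"x": -0.1,"y": 0.28,"z": 0,"claw": -1}
    - {"ax": 0,"ay": 0,"az": 0,"x": -0.28,"y": 0,"z": 0,"claw": -1}
    - {"ax": 0,"ay": 0,"az": 0,"x": -0.28,"y": 0,"z": 0,"claw": -1}

```text
clock: 1.75
ee_pos: [0.335, 0.4378, 0.23]
orientation: [[-0.01, 1.0, -0.001], [1.0, 0.01, -0.001], [-0.001, -0.001, -1.0]]
ft_force: [1.0, -0.1, 0.1]
grip_width: -0.0001
grasp_force: 0.0
```

Call:
send_rows:
  series:
    - {"ax": 0,"ay": 0,"az": 0,"x": -0.3,"y": 0.1,"z": 0,"claw": -1}
    - {"ax": 0,"ay": 0,"az": 0,"x": -0.3,"y": 0.1,"z": 0,"claw": -1}
    - {"ax": 0,"ay": 0,"az": 0,"x": -0.3,"y": 0.1,"z": 0,"claw": -1}
    - {"ax": 0,"ay": 0,"az": 0,"x": -0.3,"y": 0.1,"z": 0,"claw": -1}
    - {"ax": 0,"ay": 0,"az": 0,"x": -0.3,"y": 0,"z": 0,"claw": -1}
    - {"ax": 0,"ay": 0,"az": 0,"x": -0.3,"y": 0,"z": 0,"claw": -1}
    - {"ax": 0,"ay": 0,"az": 0,"x": -0.3,"y": 0,"z": 0,"claw": -1}
    - {"ax": 0,"ay": 0,"az": 0,"x": -0.3,"y": 0,"z": 0,"claw": -1}

```text
clock: 2.55
ee_pos: [0.3975, 0.0782, 0.2313]
orientation: [[-0.011, 1.0, 0.0], [1.0, 0.011, -0.0], [-0.0, 0.0, -1.0]]
ft_force: [1.1, 0.2, 0.1]
grip_width: 0.0001
grasp_force: 0.0
```

Call:
send_rows:
  series:
    - {"ax": 0,"ay": 0,"az": 0,"x": -0.3,"y": 0,"z": 0,"claw": -1}
    - {"ax": 0,"ay": 0,"az": 0,"x": -0.3,"y": 0,"z": 0,"claw": -1}
    - {"ax": 0,"ay": 0,"az": 0,"x": -0.3,"y": 0,"z": 0,"claw": -1}
    - {"ax": 0,"ay": 0,"az": 0,"x": -0.3,"y": 0,"z": 0,"claw": -1}
    - {"ax": 0,"ay": 0,"az": 0,"x": -0.3,"y": 0,"z": 0,"claw": -1}
    - {"ax": 0,"ay": 0,"az": 0,"x": -0.3,"y": 0,"z": 0,"claw": -1}
    - {"ax": 0,"ay": 0,"az": 0,"x": -0.3,"y": 0,"z": 0,"claw": -1}
    - {"ax": 0,"ay": 0,"az": 0,"x": -0.3,"y": 0,"z": 0,"claw": -1}

```text
clock: 3.35
ee_pos: [0.4012, -0.282, 0.2312]
orientation: [[-0.01, 1.0, -0.0], [1.0, 0.01, 0.0], [0.0, -0.0, -1.0]]
ft_force: [0.7, 0.4, 0.4]
grip_width: 0.0002
grasp_force: 0.0
```

Call:
send_rows:
  series:
    - {"ax": 0,"ay": 0,"az": 0,"x": -0.28,"y": -0.08,"z": 0,"claw": -1}
    - {"ax": 0,"ay": 0,"az": 0,"x": 0,"y": 0,"z": 0,"claw": -1}
    - {"ax": 0,"ay": 0,"az": 0,"x": 0,"y": 0,"z": 0.3,"claw": -1}
    - {"ax": 0,"ay": 0,"az": 0,"x": 0,"y": 0,"z": 0.3,"claw": -1}
    - {"ax": 0,"ay": 0,"az": 0,"x": 0,"y": 0,"z": 0.29,"claw": -1}
    - {"ax": 0,"ay": 0,"az": 0,"x": 0,"y": 0,"z": 0,"claw": -1}

```text
clock: 3.95
ee_pos: [0.3884, -0.3195, 0.0937]
orientation: [[-0.011, 1.0, -0.006], [1.0, 0.011, 0.008], [0.008, -0.006, -1.0]]
ft_force: [1.0, -0.4, 1.1]
grip_width: -0.0
grasp_force: 0.0
```

Run:
```python
from h import *
print(sense()["ee_pos"])
a=grab_frame("side")[:,:,::-1][280:400,240:400];cv2.imwrite("pics/c3.png",cv2.resize(a,None,fx=4,fy=4,interpolation=2))
```

```text
[ 0.38843813 -0.31949818  0.09367025]
```

View pics/c3.png

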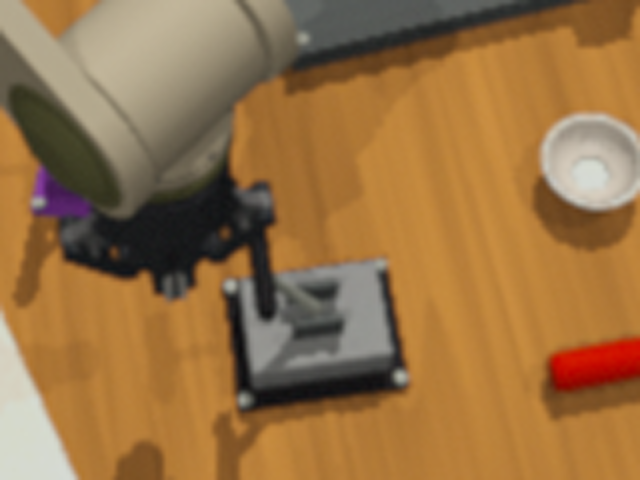

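The fingertips are at about (175,290) in the crop and the bar, at about (262,280), is still ahead of them. I'll check how high the outer finger knuckle sits before pushing.

Run:
```python
from h import *
for uv in [(240+255/4,280+225/4),(240+70/4,280+245/4),(240+175/4,280+297/4)]:
    o,d=ray("side",[uv]);d=d[0];print((o+d*((-0.3305-o[1])/d[1])).round(3))
```

```text
[ 0.438 -0.33   0.173]
[ 0.333 -0.33   0.188]
[ 0.388 -0.33   0.097]
```

The knuckles are at z ≥ 0.165, clear of the bar. Pushing +x.

Call:
send_rows:
  series:
    - {"ax": 0,"ay": 0,"az": 0,"x": 0,"y": 0.08,"z": 0,"claw": -1}
    - {"ax": 0,"ay": 0,"az": 0,"x": 0,"y": 0.08,"z": 0,"claw": -1}
    - {"ax": 0,"ay": 0,"az": 0,"x": 0,"y": 0.08,"z": 0,"claw": -1}
    - {"ax": 0,"ay": 0,"az": 0,"x": 0,"y": 0.08,"z": 0,"claw": -1}
    - {"ax": 0,"ay": 0,"az": 0,"x": 0,"y": 0.08,"z": 0,"claw": -1}
    - {"ax": 0,"ay": 0,"az": 0,"x": 0,"y": 0.08,"z": 0,"claw": -1}
    - {"ax": 0,"ay": 0,"az": 0,"x": 0,"y": 0.08,"z": 0,"claw": -1}
    - {"ax": 0,"ay": 0,"az": 0,"x": 0,"y": 0.04,"z": 0,"claw": -1}

```text
clock: 4.8
ee_pos: [0.4828, -0.322, 0.1012]
orientation: [[-0.012, 1.0, 0.005], [1.0, 0.012, -0.005], [-0.005, 0.005, -1.0]]
ft_force: [-1.6, -0.1, 2.2]
grip_width: 0.0
grasp_force: 0.9
```

Call:
send_rows:
  series:
    - {"ax": 0,"ay": 0,"az": 0,"x": 0,"y": 0.03,"z": 0,"claw": -1}
    - {"ax": 0,"ay": 0,"az": 0,"x": 0,"y": 0,"z": 0,"claw": -1}

```text
clock: 5.0
ee_pos: [0.4854, -0.321, 0.0979]
orientation: [[-0.011, 1.0, 0.0], [1.0, 0.011, -0.0], [-0.0, 0.0, -1.0]]
ft_force: [-0.3, -0.2, -0.2]
grip_width: -0.0002
grasp_force: 0.0
```

Call:
send_rows:
  series:
    - {"ax": 0,"ay": 0,"az": 0,"x": 0,"y": 0.03,"z": 0,"claw": -1}
    - {"ax": 0,"ay": 0,"az": 0,"x": 0,"y": 0,"z": 0,"claw": -1}

```text
clock: 5.2
ee_pos: [0.4889, -0.3209, 0.0973]
orientation: [[-0.01, 1.0, -0.001], [1.0, 0.01, 0.001], [0.001, -0.001, -1.0]]
ft_force: [-1.1, 0.7, 0.2]
grip_width: 0.0002
grasp_force: 0.7
```

Call:
send_rows:
  series:
    - {"ax": 0,"ay": 0,"az": 0,"x": 0,"y": 0.03,"z": 0,"claw": -1}
    - {"ax": 0,"ay": 0,"az": 0,"x": 0,"y": 0,"z": 0,"claw": -1}

```text
clock: 5.4
ee_pos: [0.4898, -0.3208, 0.0972]
orientation: [[-0.01, 1.0, -0.01], [1.0, 0.01, 0.003], [0.003, -0.01, -1.0]]
ft_force: [-21.1, -0.4, 6.4]
grip_width: 0.0002
grasp_force: 10.7
```

Call:
send_rows:
  series:
    - {"ax": 0,"ay": 0,"az": 0,"x": 0,"y": 0.02,"z": 0,"claw": -1}
    - {"ax": 0,"ay": 0,"az": 0,"x": 0,"y": 0,"z": 0,"claw": -1}

```text
clock: 5.6
ee_pos: [0.4903, -0.3208, 0.0971]
orientation: [[-0.01, 1.0, -0.016], [1.0, 0.01, 0.004], [0.004, -0.016, -1.0]]
ft_force: [-33.4, -1.6, 11.6]
grip_width: -0.0003
grasp_force: 17.7
```

The handle is on its stop at 33 N and x≈0.490. Backing off, rising and heading for the hearth to look.

Call:
send_rows:
  series:
    - {"ax": 0,"ay": 0,"az": 0,"x": 0,"y": -0.15,"z": 0,"claw": -1}
    - {"ax": 0,"ay": 0,"az": 0,"x": 0,"y": 0,"z": -0.3,"claw": -1}
    - {"ax": 0,"ay": 0,"az": 0,"x": 0,"y": 0,"z": -0.3,"claw": -1}
    - {"ax": 0,"ay": 0,"az": 0,"x": 0,"y": 0,"z": -0.3,"claw": 1}
    - {"ax": 0,"ay": 0,"az": 0,"x": 0.3,"y": 0,"z": 0,"claw": 1}
    - {"ax": 0,"ay": 0,"az": 0,"x": 0.3,"y": 0.1,"z": 0,"claw": 1}
    - {"ax": 0,"ay": 0,"az": 0,"x": 0.3,"y": 0.1,"z": 0,"claw": 1}
    - {"ax": 0,"ay": 0,"az": 0,"x": 0.3,"y": 0.1,"z": 0,"claw": 1}

```text
clock: 6.4
ee_pos: [0.5176, -0.1392, 0.233]
orientation: [[-0.01, 1.0, 0.001], [1.0, 0.01, 0.0], [0.0, 0.001, -1.0]]
ft_force: [1.1, 0.3, 0.2]
grip_width: 0.0722
grasp_force: 0.0
```

Call:
send_rows:
  series:
    - {"ax": 0,"ay": 0,"az": 0,"x": 0.3,"y": 0.1,"z": 0,"claw": 1}
    - {"ax": 0,"ay": 0,"az": 0,"x": 0.3,"y": 0,"z": 0,"claw": 1}
    - {"ax": 0,"ay": 0,"az": 0,"x": 0.3,"y": 0,"z": 0,"claw": 1}
    - {"ax": 0,"ay": 0,"az": 0,"x": 0,"y": 0,"z": 0,"claw": 1}
    - {"ax": 0,"ay": 0,"az": 0,"x": 0,"y": 0,"z": 0,"claw": 1}
    - {"ax": 0,"ay": 0,"az": 0,"x": 0,"y": 0,"z": 0,"claw": 1}

```text
clock: 7.0
ee_pos: [0.531, -0.0066, 0.2328]
orientation: [[-0.01, 1.0, 0.0], [1.0, 0.01, -0.0], [-0.0, 0.0, -1.0]]
ft_force: [0.5, 0.2, 0.1]
grip_width: 0.0854
grasp_force: 0.0
```

Run:
```python
from h import *
import pickle
print(sense()["ee_pos"]);c=camera_model("wrist");a=grab_frame("wrist")[:,:,::-1];cv2.imwrite("pics/w1.png",a);pickle.dump(c,open("w1.pkl","wb"))
b=grab_frame("side")[:,:,::-1][300:400,270:370]
cv2.imwrite("pics/w1s.png",np.hstack([a,np.vstack([cv2.resize(b,(160,160)),np.zeros((320,160,3),np.uint8)])]))
```

```text
[ 0.53101194 -0.00657579  0.23275029]
```

View pics/w1s.png

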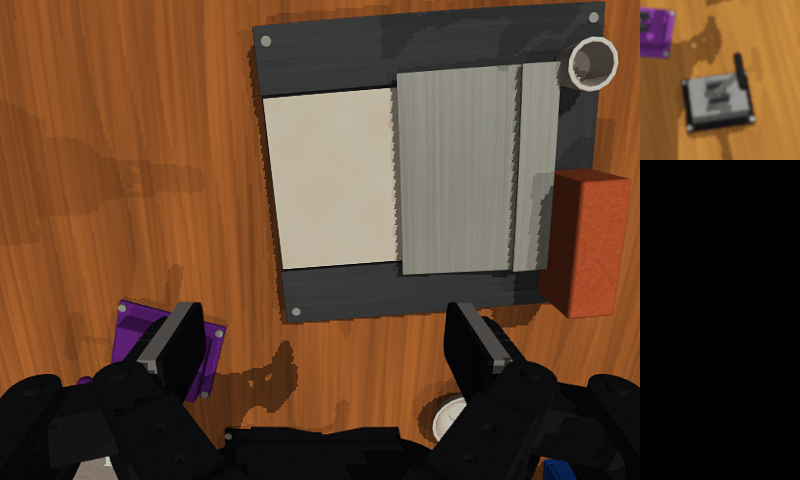

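The wrist view shows the board's near edge at (263,98)–(282,270), the sheet's free edge at (397,73)–(403,274) and frame corners at (252,26), (287,323) and (605,2). The inset shows the isolator handle leaning away, so it is off. Computing the lap mouth and moving to the strip.

Run:
```python
from h import *
import pickle
np.set_printoptions(precision=4,suppress=True)
c=pickle.load(open("w1.pkl","rb"))
def show(t,uv,z):
    P=onplane(c,uv,z)[:,:2];v=P[1]-P[0];print(t,P.tolist(),"len",np.linalg.norm(v),"mid",P.mean(0),"xaxis ang",np.degrees(np.arctan2(-v[0],v[1])) )
show("board near",[(282,270),(263,98)],.025)
show("frame near",[(287,323),(252,26)],.025)
show("sheet edge",[(403,274),(397,73)],.0335)
P=onplane(c,[(252,26),(605,2)],.025);v=P[1]-P[0];print("frame side",np.linalg.norm(v),np.degrees(np.arctan2(v[1],v[0])))
```

```text
board near [[0.49281326445033835, -0.0771290623196067], [0.4802244764413216, 0.0727626228468586]] len 0.15041939657364242 mid [ 0.4865 -0.0022] xaxis ang 4.800771111426561
frame near [[0.49638835587886504, -0.13154689556571217], [0.47306094840272683, 0.12699569521071652]] len 0.25959283346222345 mid [ 0.4847 -0.0023] xaxis ang 5.155640685831236
sheet edge [[0.6017685860744775, -0.07654041273882092], [0.5864966660570041, 0.0925252252988324]] len 0.16975400291627565 mid [0.5941 0.008 ] xaxis ang 5.161593958483001
frame side 0.2789666013543352 5.067241359700388
```

Call:
send_rows:
  series:
    - {"ax": 0,"ay": 0,"az": 0,"x": 0.3,"y": 0,"z": 0,"claw": 1}
    - {"ax": 0,"ay": 0,"az": 0,"x": 0.3,"y": 0,"z": 0,"claw": 1}
    - {"ax": 0,"ay": 0,"az": 0,"x": 0.3,"y": 0,"z": 0,"claw": 1}
    - {"ax": 0,"ay": 0,"az": 0,"x": 0.3,"y": 0,"z": 0,"claw": 1}
    - {"ax": 0,"ay": 0,"az": 0,"x": 0.3,"y": 0,"z": 0,"claw": 1}
    - {"ax": 0,"ay": 0,"az": 0,"x": 0.3,"y": 0,"z": 0,"claw": 1}
    - {"ax": 0,"ay": 0,"az": 0,"x": 0.3,"y": 0,"z": 0,"claw": 1}
    - {"ax": 0,"ay": 0,"az": 0,"x": 0,"y": 0,"z": 0,"claw": 1}

```text
clock: 7.9
ee_pos: [0.5272, 0.3127, 0.2321]
orientation: [[-0.014, 1.0, -0.0], [1.0, 0.014, 0.001], [0.001, -0.0, -1.0]]
ft_force: [-1.0, -0.2, -0.3]
grip_width: 0.0855
grasp_force: 0.0
```

Run:
```python
from h import *
import pickle
print(sense()["ee_pos"]);c=camera_model("wrist");a=grab_frame("wrist")[:,:,::-1];cv2.imwrite("pics/w2.png",a);pickle.dump(c,open("w2.pkl","wb"))
```

```text
[0.5272368  0.31271294 0.23213933]
```

View pics/w2.png

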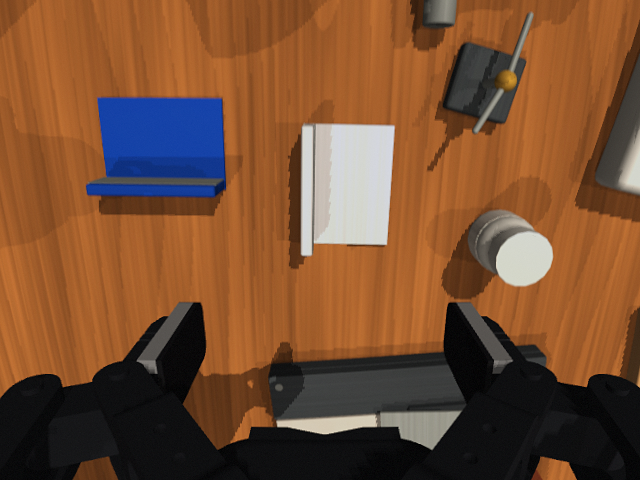

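The strip's upstand top runs (302..313,126)–(301..313,255) and its plain edge (394,125)–(387,245). The blue look-alike is to the left and the jar at (515,250). Hearth checks: board 150 mm, frame 260×279 mm, yaw 5.1°, mouth (0.594,0.008).

Run:
```python
from h import *
import pickle
np.set_printoptions(precision=4,suppress=True)
c=pickle.load(open("w2.pkl","rb"))
def show(t,uv,z):
    P=onplane(c,uv,z)[:,:2];v=P[1]-P[0];print(t,P.tolist(),"len",np.linalg.norm(v),"mid",P.mean(0),"xaxis ang",np.degrees(np.arctan2(-v[0],v[1])) )
show("upst outer",[(301,255),(302.5,126)],.04)
show("upst inner",[(312.5,254),(313.5,126)],.04)
show("plain",[(387,245),(394,125)],.003)
show("far plain/side",[(316,243),(386,244)],.003)
show("side2",[(316,124),(394,125)],.003)
show("jar top",[(524,257),(524,257)],.065)
```

```text
upst outer [[0.5074421988478436, 0.2628878135785443], [0.5088097348087383, 0.3709629348845977]] len 0.10808377306479683 mid [0.5081 0.3169] xaxis ang -0.724957386291617
upst inner [[0.5173361147705902, 0.26394306030190184], [0.517473234288076, 0.3710747383349155]] len 0.10713176578368984 mid [0.5174 0.3175] xaxis ang -0.07333372812785117
plain [[0.587130785707144, 0.2604077895090558], [0.5870289596947391, 0.37133520075020215]] len 0.11092745797682017 mid [0.5871 0.3159] xaxis ang 0.05259474688421289
far plain/side [[0.5196821282777945, 0.26149528853850607], [0.5861201927629173, 0.26139730202265754]] len 0.06643813674303806 mid [0.5529 0.2614] xaxis ang -90.0845029092908
side2 [[0.5187531576563996, 0.3710868987332755], [0.5870289596947391, 0.37133520075020215]] len 0.06827625354301547 mid [0.5529 0.3712] xaxis ang -89.79163049763021
jar top [[0.6889131781193144, 0.27262328877402864], [0.6889131781193144, 0.27262328877402864]] len 0.0 mid [0.6889 0.2726] xaxis ang -0.0
```

The strip has yaw ≈0°, size 110 mm (matches), and its grip point is (0.5127, 0.3165). Descending open to TCP z≈0.015.

Call:
send_rows:
  series:
    - {"ax": 0,"ay": 0,"az": 0.0022,"x": 0.025,"y": -0.095,"z": 0,"claw": 1}
    - {"ax": 0,"ay": 0,"az": 0,"x": 0,"y": 0,"z": 0.3,"claw": 1}
    - {"ax": 0,"ay": 0,"az": 0,"x": 0,"y": 0,"z": 0.3,"claw": 1}
    - {"ax": 0,"ay": 0,"az": 0,"x": 0,"y": 0,"z": 0.3,"claw": 1}
    - {"ax": 0,"ay": 0,"az": 0,"x": 0,"y": 0,"z": 0.25,"claw": 1}
    - {"ax": 0,"ay": 0,"az": 0,"x": 0,"y": 0,"z": 0,"claw": 1}
    - {"ax": 0,"ay": 0,"az": 0,"x": 0,"y": 0,"z": 0,"claw": 1}

```text
clock: 8.65
ee_pos: [0.5143, 0.3118, 0.0614]
orientation: [[0.005, 1.0, 0.001], [1.0, -0.005, 0.0], [0.0, 0.001, -1.0]]
ft_force: [0.6, -0.3, 0.7]
grip_width: 0.085
grasp_force: 0.0
```

Call:
send_rows:
  series:
    - {"ax": 0,"ay": 0,"az": -0.0005,"x": 0.03,"y": -0.01,"z": 0.15,"claw": 1}
    - {"ax": 0,"ay": 0,"az": 0,"x": 0,"y": 0,"z": 0.15,"claw": 1}
    - {"ax": 0,"ay": 0,"az": 0,"x": 0,"y": 0,"z": 0,"claw": 1}
    - {"ax": 0,"ay": 0,"az": 0,"x": 0,"y": 0,"z": 0,"claw": 1}

```text
clock: 9.05
ee_pos: [0.513, 0.3174, 0.0176]
orientation: [[0.001, 1.0, 0.003], [1.0, -0.001, 0.001], [0.001, 0.003, -1.0]]
ft_force: [-0.0, -0.7, 0.8]
grip_width: 0.0856
grasp_force: 0.0
```

Call:
send_rows:
  squeeze: 70
  series:
    - {"ax": 0,"ay": 0,"az": 0,"x": 0,"y": 0,"z": 0,"claw": -1}
    - {"ax": 0,"ay": 0,"az": 0,"x": 0,"y": 0,"z": 0,"claw": -1}
    - {"ax": 0,"ay": 0,"az": 0,"x": 0,"y": 0,"z": 0,"claw": -1}
    - {"ax": 0,"ay": 0,"az": 0,"x": 0,"y": 0,"z": 0,"claw": -1}
    - {"ax": 0,"ay": 0,"az": 0,"x": 0,"y": 0,"z": 0,"claw": -1}
    - {"ax": 0,"ay": 0,"az": 0,"x": 0,"y": 0,"z": 0,"claw": -1}

```text
clock: 9.65
ee_pos: [0.5122, 0.3174, 0.0157]
orientation: [[0.0, 1.0, 0.001], [1.0, -0.0, 0.0], [0.0, 0.001, -1.0]]
ft_force: [1.2, -0.1, 2.6]
grip_width: 0.0086
grasp_force: 70.6
```

Gripped at 70 N. Lifting and carrying to above the open board.

Call:
send_rows:
  series:
    - {"ax": 0,"ay": 0,"az": 0,"x": 0,"y": 0,"z": -0.1,"claw": -1}
    - {"ax": 0,"ay": 0,"az": 0,"x": 0,"y": 0,"z": -0.2,"claw": -1}
    - {"ax": 0,"ay": 0,"az": 0,"x": 0,"y": 0,"z": -0.25,"claw": -1}
    - {"ax": 0,"ay": 0,"az": 0,"x": -0.1,"y": 0,"z": 0,"claw": -1}
    - {"ax": 0,"ay": 0,"az": 0,"x": -0.2,"y": -0.02,"z": 0,"claw": -1}
    - {"ax": 0,"ay": 0,"az": 0,"x": -0.25,"y": -0.02,"z": 0,"claw": -1}
    - {"ax": 0,"ay": 0,"az": 0,"x": -0.25,"y": -0.02,"z": 0,"claw": -1}
    - {"ax": 0,"ay": 0,"az": 0,"x": -0.25,"y": -0.02,"z": 0,"claw": -1}

```text
clock: 10.45
ee_pos: [0.4986, 0.1581, 0.0968]
orientation: [[-0.0, 1.0, -0.002], [1.0, 0.0, -0.0], [-0.0, -0.002, -1.0]]
ft_force: [-0.2, -0.3, -2.1]
grip_width: 0.0086
grasp_force: 69.8
```

Call:
send_rows:
  series:
    - {"ax": 0,"ay": 0,"az": 0,"x": -0.25,"y": 0,"z": 0,"claw": -1}
    - {"ax": 0,"ay": 0,"az": 0,"x": -0.25,"y": 0,"z": 0,"claw": -1}
    - {"ax": 0,"ay": 0,"az": 0,"x": -0.25,"y": 0,"z": 0,"claw": -1}
    - {"ax": 0,"ay": 0,"az": 0,"x": -0.2,"y": 0,"z": 0,"claw": -1}
    - {"ax": 0,"ay": 0,"az": 0,"x": -0.1,"y": 0,"z": 0,"claw": -1}
    - {"ax": 0,"ay": 0,"az": -0.0071,"x": 0,"y": 0,"z": 0,"claw": -1}
    - {"ax": 0,"ay": 0,"az": -0.0071,"x": 0,"y": 0,"z": 0,"claw": -1}
    - {"ax": 0,"ay": 0,"az": 0,"x": 0,"y": 0,"z": 0,"claw": -1}

```text
clock: 11.25
ee_pos: [0.4989, 0.0021, 0.0969]
orientation: [[-0.089, 0.996, -0.002], [0.996, 0.089, 0.0], [0.001, -0.002, -1.0]]
ft_force: [0.2, 0.9, -1.7]
grip_width: 0.0089
grasp_force: 69.8
```

Call:
send_rows:
  series:
    - {"ax": 0,"ay": 0,"az": 0,"x": -0.012,"y": 0.004,"z": 0.1,"claw": -1}
    - {"ax": 0,"ay": 0,"az": 0,"x": 0,"y": 0,"z": 0.13,"claw": -1}
    - {"ax": 0,"ay": 0,"az": 0,"x": 0,"y": 0,"z": 0.1,"claw": -1}
    - {"ax": 0,"ay": 0,"az": 0,"x": 0,"y": 0,"z": 0,"claw": -1}
    - {"ax": 0,"ay": 0,"az": 0,"x": 0,"y": 0,"z": 0,"claw": -1}

```text
clock: 11.75
ee_pos: [0.5003, 0.0006, 0.0483]
orientation: [[-0.088, 0.996, -0.001], [0.996, 0.088, 0.0], [0.0, -0.001, -1.0]]
ft_force: [0.2, -0.4, -1.5]
grip_width: 0.0088
grasp_force: 69.6
```

Run:
```python
from h import *
import pickle
s=sense();print(s["ee_pos"],s["orientation"]);c=camera_model("wrist");a=grab_frame("wrist")[:,:,::-1];cv2.imwrite("pics/w3.png",a);pickle.dump(c,open("w3.pkl","wb"))
```

```text
[0.50028216 0.00060964 0.04832094] [[-8.83046520e-02  9.96093263e-01 -7.06923805e-04]
 [ 9.96093488e-01  8.83047881e-02  1.63737960e-04]
 [ 2.25523036e-04 -6.89703375e-04 -9.99999737e-01]]
```

View pics/w3.png

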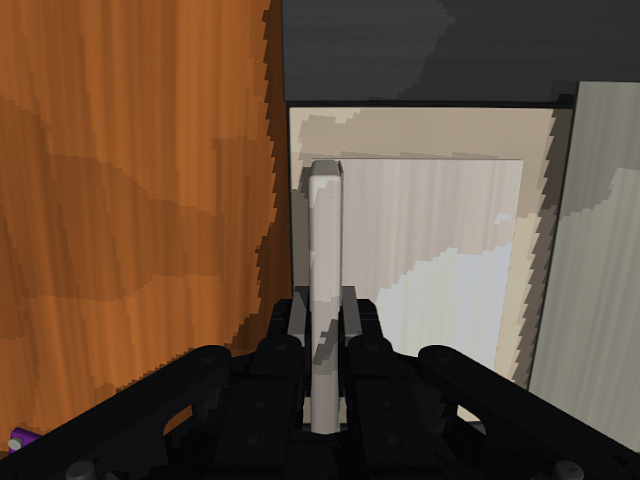

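The strip is level above the board: its plain edge runs (522,160)–(496,365), the sheet's free edge (577,83)–(527,390), the strip's +y side is at v≈159 and the board's +y edge at v≈106. Computing the offsets in the hearth frame.

Run:
```python
from h import *
import pickle
np.set_printoptions(precision=4,suppress=True)
c=pickle.load(open("w3.pkl","rb"));M=np.array([.5942,.0077]);a=np.radians(5.1);R=np.array([[np.cos(a),-np.sin(a)],[np.sin(a),np.cos(a)]])
f=lambda uv,z:(onplane(c,uv,z)[:,:2]-M)@R
print("plain edge",f([(522,160),(496,365)],.0356))
print("sheet edge",f([(577,83),(527,390)],.0335))
print("strip side",f([(345,159),(521,160)],.0356))
print("board side",f([(290,107),(553,109)],.025))
```

```text
plain edge [[-0.02    0.056 ]
 [-0.0187 -0.0341]]
sheet edge [[-0.0017  0.0843]
 [-0.0011 -0.0495]]
strip side [[-0.087   0.0561]
 [-0.0204  0.056 ]]
board side [[-0.1079  0.0748]
 [-0.0049  0.0748]]
```

Centred within 1 mm, square, edge 20 mm short of the mouth. Lowering to the board.

Call:
send_rows:
  series:
    - {"ax": 0,"ay": 0,"az": 0,"x": 0,"y": 0,"z": 0.025,"claw": -1}
    - {"ax": 0,"ay": 0,"az": 0,"x": 0,"y": 0,"z": 0.022,"claw": -1}
    - {"ax": 0,"ay": 0,"az": 0,"x": 0,"y": 0,"z": 0,"claw": -1}
    - {"ax": 0,"ay": 0,"az": 0,"x": 0,"y": 0,"z": 0,"claw": -1}

```text
clock: 12.2
ee_pos: [0.5004, 0.0006, 0.0413]
orientation: [[-0.089, 0.996, -0.0], [0.996, 0.089, -0.0], [-0.0, -0.0, -1.0]]
ft_force: [0.3, -0.3, -1.9]
grip_width: 0.0085
grasp_force: 69.6
```

Call:
send_rows:
  series:
    - {"ax": 0,"ay": 0,"az": 0,"x": 0,"y": 0,"z": 0.006,"claw": -1}
    - {"ax": 0,"ay": 0,"az": 0,"x": 0,"y": 0,"z": 0,"claw": -1}
    - {"ax": 0,"ay": 0,"az": 0,"x": 0,"y": 0,"z": 0,"claw": -1}

```text
clock: 12.5
ee_pos: [0.5006, 0.0006, 0.0406]
orientation: [[-0.089, 0.996, 0.001], [0.996, 0.089, -0.0], [-0.0, 0.001, -1.0]]
ft_force: [-0.6, 0.4, 0.8]
grip_width: 0.0083
grasp_force: 70.3
```

Just touching. Sliding in along the tool's y (the hearth's +x), in two parts.

Call:
send_rows:
  series:
    - {"ax": 0,"ay": 0,"az": 0,"x": 0,"y": 0.02,"z": 0,"claw": -1}
    - {"ax": 0,"ay": 0,"az": 0,"x": 0,"y": 0.03,"z": 0,"claw": -1}
    - {"ax": 0,"ay": 0,"az": 0,"x": 0,"y": 0.03,"z": 0,"claw": -1}
    - {"ax": 0,"ay": 0,"az": 0,"x": 0,"y": 0.03,"z": 0,"claw": -1}
    - {"ax": 0,"ay": 0,"az": 0,"x": 0,"y": 0.03,"z": 0,"claw": -1}
    - {"ax": 0,"ay": 0,"az": 0,"x": 0,"y": 0.02,"z": 0,"claw": -1}
    - {"ax": 0,"ay": 0,"az": 0,"x": 0,"y": 0.01,"z": 0,"claw": -1}
    - {"ax": 0,"ay": 0,"az": 0,"x": 0,"y": 0,"z": 0,"claw": -1}

```text
clock: 13.3
ee_pos: [0.5262, 0.0029, 0.0404]
orientation: [[-0.089, 0.996, 0.001], [0.996, 0.089, -0.0], [-0.0, 0.001, -1.0]]
ft_force: [-1.8, 0.8, 2.6]
grip_width: 0.0091
grasp_force: 70.5
```

Call:
send_rows:
  series:
    - {"ax": 0,"ay": 0,"az": 0,"x": 0,"y": 0.02,"z": 0,"claw": -1}
    - {"ax": 0,"ay": 0,"az": 0,"x": 0,"y": 0.03,"z": 0,"claw": -1}
    - {"ax": 0,"ay": 0,"az": 0,"x": 0,"y": 0.03,"z": 0,"claw": -1}
    - {"ax": 0,"ay": 0,"az": 0,"x": 0,"y": 0.03,"z": 0,"claw": -1}
    - {"ax": 0,"ay": 0,"az": 0,"x": 0,"y": 0.03,"z": 0,"claw": -1}
    - {"ax": 0,"ay": 0,"az": 0,"x": 0,"y": 0.02,"z": 0,"claw": -1}
    - {"ax": 0,"ay": 0,"az": 0,"x": 0,"y": 0.01,"z": 0,"claw": -1}
    - {"ax": 0,"ay": 0,"az": 0,"x": 0,"y": 0,"z": 0,"claw": -1}

```text
clock: 14.1
ee_pos: [0.5516, 0.0052, 0.0404]
orientation: [[-0.089, 0.996, 0.001], [0.996, 0.089, -0.0], [-0.0, 0.001, -1.0]]
ft_force: [-0.9, 0.5, 2.5]
grip_width: 0.009
grasp_force: 70.5
```

Low forces and in place (x 0.5516). Pressing down.

Call:
send_rows:
  series:
    - {"ax": 0,"ay": 0,"az": 0,"x": 0,"y": 0,"z": 0.01,"claw": -1}
    - {"ax": 0,"ay": 0,"az": 0,"x": 0,"y": 0,"z": 0.01,"claw": -1}
    - {"ax": 0,"ay": 0,"az": 0,"x": 0,"y": 0,"z": 0,"claw": -1}
    - {"ax": 0,"ay": 0,"az": 0,"x": 0,"y": 0,"z": 0,"claw": -1}

```text
clock: 14.5
ee_pos: [0.5516, 0.0052, 0.038]
orientation: [[-0.089, 0.996, 0.002], [0.996, 0.089, -0.0], [-0.0, 0.002, -1.0]]
ft_force: [-2.0, 1.2, 8.2]
grip_width: 0.0085
grasp_force: 71.4
```

Call:
send_rows:
  series:
    - {"ax": 0,"ay": 0,"az": 0,"x": 0,"y": 0,"z": 0.01,"claw": -1}
    - {"ax": 0,"ay": 0,"az": 0,"x": 0,"y": 0,"z": 0,"claw": -1}
    - {"ax": 0,"ay": 0,"az": 0,"x": 0,"y": 0,"z": 0,"claw": -1}

```text
clock: 14.8
ee_pos: [0.5516, 0.0052, 0.0368]
orientation: [[-0.089, 0.996, 0.002], [0.996, 0.089, -0.0], [-0.0, 0.002, -1.0]]
ft_force: [-3.1, 0.4, 12.0]
grip_width: 0.0085
grasp_force: 71.8
```

Board force is about 14 N with about 3.8 mm of give, which agrees with the spring. One last check in the camera views.

Run:
```python
from h import *
import pickle
c=camera_model("wrist");w=grab_frame("wrist")[:,:,::-1];pickle.dump(c,open("w4.pkl","wb"))
a=cv2.resize(w,(480,360));b=cv2.resize(grab_frame("scene")[150:330,195:435,::-1],(320,240));d=cv2.resize(grab_frame("side")[200:380,260:420,::-1],(320,360))
left=np.vstack([a,np.zeros((240,480,3),np.uint8)]);cv2.imwrite("pics/f.png",np.hstack([left,np.vstack([b,d])]))
```

```text
(no output)
```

View pics/f.png

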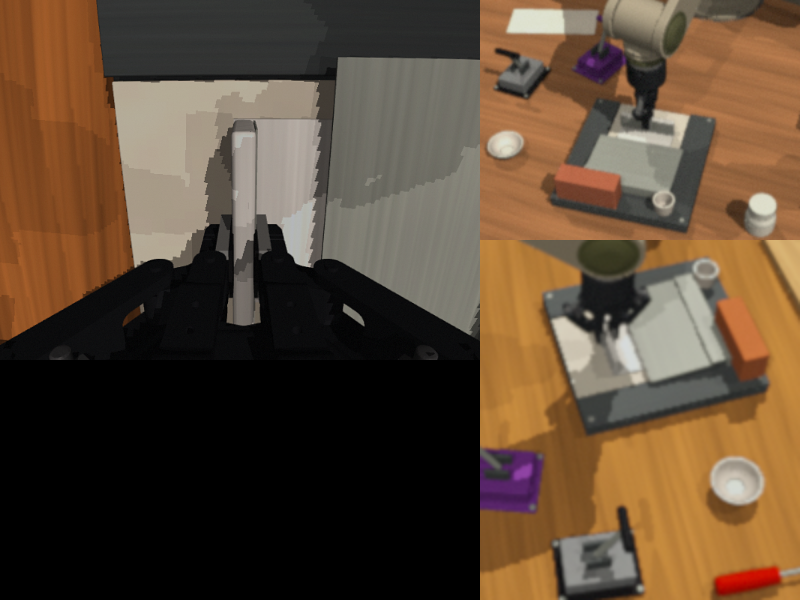

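The strip is under the sheet, with its plain edge hidden at u≈325. It is square, the sheet is lying down, and the isolator handle leans to off at about (623,525). Handing in.

```bash
python3 -c "
from plant import *
print(hand_in())"
```

```text
the job is handed in; nothing more can be done
None
```

The job is handed in, though hand-in returned no verdict: the isolator is off, and the strip is about 30 mm under the lapped sheet, centred and square, still gripped by its upstand and pressing the board down about 3.8 mm with roughly 14 N.

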